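# Park the hole saws by size

## Robot

A 7-joint arm with a two-finger parallel gripper is mounted at the origin on the work surface. World frame = base frame: x ahead of the robot, y to its left, z up, the work surface at z = 0. Lengths are in m, angles in rad, forces in N, time in s.
With the tool pointing down it reaches from about 0.375 to 0.925 m from the base axis. Payload 3.1 kg.
Tool frame: the origin (TCP) lies between the finger pads; the fingertips stand 19 mm ahead of it and the grasp point (between the pads) is the TCP; z points along the fingers, y is the direction in which the jaws open and shut (so a half turn about z gives the same grasp; the last joint's range is limited). The gripper opens to 85 mm and grips with 20 to 120 N. Pads are 22 mm wide; open, the fingers measure 114 mm over their backs; the gripper's body (76 mm by 85 mm) begins 54 mm behind the grasp point. The pads swing forward as they close: fully open they stand 13 mm farther back than shut.
Start: joints at [-1.257, 0.383, 0.044, 1.598, -0.018, 1.161, -0.05], TCP at [0.26, 0.596, 0.25] pointing down, gripper open.
Joint ranges: [-2.61, 2.61], [-0.41, 2.15], [-1.48, 1.57], [0, 2.5], [-1.57, 4.71], [0.05, 1.97], [-2.85, 2.85]. Speed limits (rad/s): [2.79, 2.79, 3.14, 3.14, 3.14, 3.14, 3.14].

## Interface

Orientations are given as a unit quaternion [x, y, z, w].
In Python, from bench import move_ptp, movel, move_j, move_gripper, pause, inverse_kinematics, read_camera, camera_params, MotionError, sign_off, look_for, tip_of, read_time_s, read_qpos, read_joint_vel, read_effort, read_eef_pos, read_tcp_rot, read_ft_force, read_ft_torque, read_finger_gap gives the robot as it stands. Calls block until the motion is done:
- move_ptp(position, orientation): joint-space move of the TCP to a pose.
- movel(position, orientation=None, speed=0.15): straight line of the TCP; orientation=None keeps the orientation; speed is the mean speed in m/s.
- move_j(angles): joint-space move.
- move_gripper(opening, effort=None): finger opening in m; effort is the grip in N (None keeps the last); returns when the fingers have stopped.
- pause(seconds).
- inverse_kinematics(position, orientation): joint angles nearest the present ones, or None.
- read_camera(name): name is "scene" or "top" or "wrist"; returns the picture (400x640x3 uint8, red, green, blue); there is no depth.
- camera_params(name): a dict with "K" (3x3 intrinsics, pixels), "camera_from_world" (4x4, takes a point from world to camera coordinates). Camera axes: x right, y down, z forward; pixel columns grow to the right and rows downward; lengths in m; the calibration is good to about 2 mm. A picture is of the moment at which its call begins: read the wrist's pose just before it. camera_params takes no time and is no camera call; for the wrist camera it gives the pose at the moment of the call.
A pose or a line that the arm cannot do raises MotionError and nothing moves.
- sign_off(): hands the job in, once; it reports no verdict.
Trained networks look in the newest picture that a camera, given by its name, has taken for a name from the list of things; names that differ only in an ending like _2 or _b are one class to them, and where a whole thing is asked for, a point or a joint stands for the part that bears it (a point fixed in the world has none). Each returns a list of dicts, best first, with "confidence" (0 to 1); they miss things now and then, are a little off and sometimes report something else, mostly with a low value. They report only what shows in the picture. A call takes as long as a camera call.
- look_for(camera, name): "at" ([column, row] in pixels, amid what is visible of it).
- tip_of(camera, name): "at" ([column, row] in pixels: a listed point, or the origin of a listed thing).
Readings, each from a call of its own:
- read_time_s(): time.
- read_qpos(): joint angles.
- read_joint_vel(): joint speeds.
- read_effort(): joint torques, N m.
- read_eef_pos(): TCP position.
- read_tcp_rot(): TCP orientation.
- read_ft_force(): force on the tool from outside, world axes, zero at the start.
- read_ft_torque(): the same for the moment, N m.
- read_finger_gap(): finger opening in m.
Only numpy, scipy, OpenCV 4.12 (cv2) and the standard library are available. Lean on these libraries where they do the work, as an engineer would, in place of code of your own. Each camera call takes 0.05 s, during which the arm holds its last target. There are 200 camera calls.

## Task

Put the four hole saws back on the parking board, one standing teeth down on the middle of each round mark, in order of diameter: the largest on the mark next to the steel holdfast clamp, then smaller and smaller to the far end. Let them go, and leave the glue bottle standing where it is.

Things in the scene. Friction and masses are not known exactly. Their poses are not given: they have to be found in the camera images.
- saw_26: hole saw of 26 mm diameter: upright dark steel cup, 26 mm across and 42 mm high, standing teeth down, closed on top; on its axis a collar 18 mm across (42 to 48 mm up) and above it a bright round shank 11 mm across (48 to 84 mm up, 84 mm in all), free to be gripped. No pilot drill. About 100 g, may vary by a third. Origin: centre of the underside, z up along the shank
- saw_36: hole saw of 36 mm diameter: upright dark steel cup, 36 mm across and 42 mm high, standing teeth down, closed on top; on its axis a collar 18 mm across (42 to 48 mm up) and above it a bright round shank 11 mm across (48 to 84 mm up, 84 mm in all), free to be gripped. No pilot drill. About 150 g, may vary by a third. Origin: centre of the underside, z up along the shank
- saw_46: hole saw of 46 mm diameter: upright dark steel cup, 46 mm across and 42 mm high, standing teeth down, closed on top; on its axis a collar 18 mm across (42 to 48 mm up) and above it a bright round shank 11 mm across (48 to 84 mm up, 84 mm in all), free to be gripped. No pilot drill. About 210 g, may vary by a third. Origin: centre of the underside, z up along the shank
- saw_58: hole saw of 58 mm diameter: upright dark steel cup, 58 mm across and 42 mm high, standing teeth down, closed on top; on its axis a collar 18 mm across (42 to 48 mm up) and above it a bright round shank 11 mm across (48 to 84 mm up, 84 mm in all), free to be gripped. No pilot drill. About 290 g, may vary by a third. Origin: centre of the underside, z up along the shank
- mark_a: round parking mark at one end of the row: a pale disc 68 mm across with dark rim and centre dot, flush in the top of the fixed plywood board (90 x 430 mm, top 12 mm above the bench). Four alike in a straight row a, b, c, d, 82 mm apart. Origin: its centre, on the board's top; its y axis runs along the row, its x axis across the board
- mark_b: round parking mark next to mark_a: a pale disc 68 mm across with dark rim and centre dot, flush in the top of the fixed plywood board (90 x 430 mm, top 12 mm above the bench). Four alike in a straight row a, b, c, d, 82 mm apart. Origin: its centre, on the board's top; its y axis runs along the row, its x axis across the board
- mark_c: round parking mark next to mark_d: a pale disc 68 mm across with dark rim and centre dot, flush in the top of the fixed plywood board (90 x 430 mm, top 12 mm above the bench). Four alike in a straight row a, b, c, d, 82 mm apart. Origin: its centre, on the board's top; its y axis runs along the row, its x axis across the board
- mark_d: round parking mark at the other end of the row: a pale disc 68 mm across with dark rim and centre dot, flush in the top of the fixed plywood board (90 x 430 mm, top 12 mm above the bench). Four alike in a straight row a, b, c, d, 82 mm apart. Origin: its centre, on the board's top; its y axis runs along the row, its x axis across the board
- holdfast: fixed steel holdfast clamp that presses one end of the board to the bench, 62 mm beyond the end mark, in line with the row; post behind the board's far edge, arm and screw, up to 92 mm above the bench. It shows the end for the largest saw; at the board's other end is a plain wooden block, 28 mm thick and 40 mm high. Origin: centre of its pad, on the board's top
- glue: bystander: white glue bottle, 60 mm across, 150 mm tall, orange cap. Origin: centre of its underside

How it is judged:
By the outcome, as a careful person would: the job done as asked, in the order asked, and still so for the second after the job is handed in, with the robot touching nothing.
It also fails if it takes over 106 s, if anything falls off the work surface, if the arm or the gripper's body presses on something with over 40 N, if the wrist force passes 120 N, or if a joint passes its speed limit or range.

## Working session

There is one attempt and no reset: what is moved stays moved. The work goes in short steps, each a Python script; the robot and the scene stay as the last script left them, time stands still between calls to the robot, and variables do not carry over. Pictures are saved under pics/ and viewed, about 12 in all and at most 16, crops included, and the job is handed in when it is done.

```bash
mkdir -p pics; python3 - <<'E'
from bench import *
import cv2
for c in ["scene","top"]:
    im=read_camera(c); cv2.imwrite(f"pics/{c}0.png",im[:,:,::-1])
    for n in ["saw_26","saw_36","saw_46","saw_58","mark_a","holdfast","glue"]:
        print(c,n,[( [round(v) for v in d["at"]],round(d["confidence"],2)) for d in tip_of(c,n)][:6])
print(read_time_s(),read_tcp_rot(),read_eef_pos())
P=camera_params("top");print(P)
E
```

```text
scene saw_26 [([312, 173], 0.88), ([374, 245], 0.7), ([342, 206], 0.65), ([269, 146], 0.56)]
scene saw_36 [([312, 173], 0.88), ([374, 245], 0.7), ([342, 206], 0.65), ([269, 146], 0.56)]
scene saw_46 [([312, 173], 0.88), ([374, 245], 0.7), ([342, 206], 0.65), ([269, 146], 0.56)]
scene saw_58 [([312, 173], 0.88), ([374, 245], 0.7), ([342, 206], 0.65), ([269, 146], 0.56)]
scene mark_a [([268, 206], 0.68), ([229, 174], 0.66), ([284, 222], 0.61), ([246, 193], 0.53)]
scene holdfast [([219, 168], 0.68)]
scene glue [([374, 346], 0.62)]
top saw_26 [([390, 241], 0.84), ([268, 235], 0.69), ([460, 240], 0.62)]
top saw_36 [([390, 241], 0.84), ([268, 235], 0.69), ([460, 240], 0.62)]
top saw_46 [([390, 241], 0.84), ([268, 235], 0.69), ([460, 240], 0.62)]
top saw_58 [([390, 241], 0.84), ([268, 235], 0.69), ([460, 240], 0.62)]
top mark_a [([395, 175], 0.97), ([334, 182], 0.93), ([365, 176], 0.8), ([426, 172], 0.75)]
top holdfast [([446, 166], 0.73)]
top glue [([185, 164], 0.79)]
0.8 [ 2.04419352e-01  9.78883409e-01  1.09424694e-05 -2.88315067e-05] [0.26011995 0.59567893 0.25029927]
{'K': array([[410.28617559,   0.        , 325.10874946],
       [  0.        , 410.28617559, 197.03347861],
       [  0.        ,   0.        ,   1.        ]]), 'camera_from_world': array([[ 0.01469197, -0.99947928,  0.02872831,  0.07513431],
       [-0.99338128, -0.01786371, -0.11346595,  0.57106637],
       [ 0.11392006, -0.02687113, -0.99312646,  1.03795866],
       [ 0.        ,  0.        ,  0.        ,  1.        ]])}
```

View pics/scene0.png

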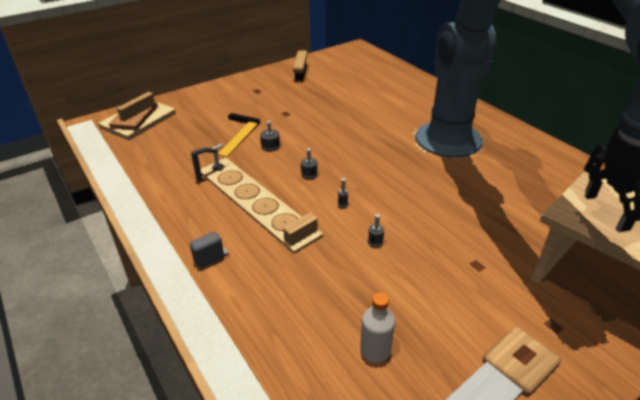

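View pics/top0.png

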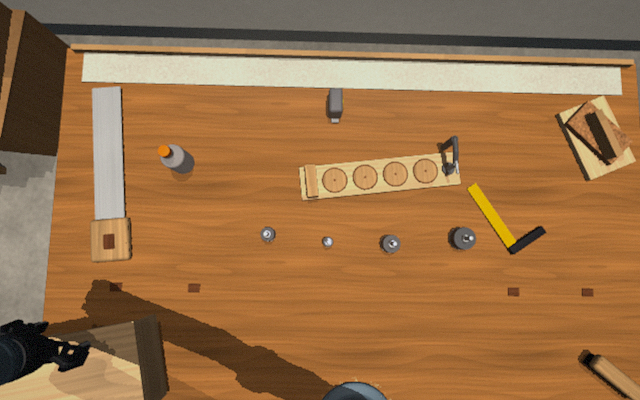

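The top view shows the marks at (334,180), (365,177), (395,174) and (426,171), with the holdfast on the right at (450,160). The saws left to right are 36 at (267,234), 26 at (327,242), 46 at (391,243) and 58 at (462,238). The glue is at (178,158). Next I'll look with the wrist camera.

```bash
cat > h.py <<'E'
from bench import *
import numpy as np, cv2
from scipy.spatial.transform import Rotation as R
def pos(uv,z,P):
    T=P["camera_from_world"]; d=T[:3,:3].T@np.linalg.inv(P["K"])@np.array([uv[0],uv[1],1.]); c=-T[:3,:3].T@T[:3,3]
    return c+d*(z-c[2])/d[2]
def proj(p,P):
    q=P["K"]@(P["camera_from_world"]@np.r_[p,1])[:3]; return q[:2]/q[2]
def down(yaw): # jaw y-axis heading yaw (mod pi)
    return R.from_matrix(np.array([[np.sin(yaw),np.cos(yaw),0],[-np.cos(yaw),np.sin(yaw),0],[0,0,-1.]])).as_quat()
E
python3 - <<'E'
from h import *
for c in ["scene","top"]:
    P=camera_params(c); read_camera(c)
    for n,z in [("saw_26",0),("mark_a",.012),("holdfast",.012),("glue",0)]:
        for d in tip_of(c,n): print(c,n,pos(d["at"],z,P).round(4),round(d["confidence"],2))
P=camera_params("wrist");T=P["camera_from_world"];c=-T[:3,:3].T@T[:3,3]
Rt=R.from_quat(read_tcp_rot()).as_matrix();print("cam in tool",Rt.T@(c-read_eef_pos()),(T[:3,:3]@Rt).round(2),P["K"])
print("tool y",Rt[:,1])
for p in [(.6,.03),(.44,.16),(.43,-.25)]:
  for yaw in [0,np.pi/2,np.pi,-np.pi/2]:
    q=inverse_kinematics([*p,.3],down(yaw)); print(p,yaw,None if q is None else np.round(q,2))
E
```

```text
scene saw_26 [0.4772 0.236  0.    ] 0.95
scene saw_26 [0.4597 0.0723 0.    ] 0.8
scene saw_26 [ 0.4769 -0.283   0.    ] 0.77
scene saw_26 [ 0.4403 -0.0975  0.    ] 0.67
scene mark_a [0.6112 0.0601 0.012 ] 0.86
scene mark_a [ 0.6444 -0.2002  0.012 ] 0.79
scene mark_a [ 0.6277 -0.0211  0.012 ] 0.73
scene mark_a [ 0.6274 -0.1124  0.012 ] 0.58
scene holdfast [ 0.6561 -0.2431  0.012 ] 0.72
scene holdfast [ 0.4623 -0.0644  0.012 ] 0.48
scene glue [0.6563 0.4623 0.    ] 0.78
top saw_26 [0.4677 0.2339 0.    ] 0.67
top saw_26 [ 0.4531 -0.091   0.    ] 0.59
top saw_26 [ 0.4681 -0.2813  0.    ] 0.58
top saw_26 [0.4606 0.0804 0.    ] 0.52
top saw_26 [ 0.6411 -0.1052  0.    ] 0.38
top mark_a [ 0.6452 -0.184   0.012 ] 0.91
top mark_a [ 0.6333 -0.1061  0.012 ] 0.83
top mark_a [0.6092 0.0626 0.012 ] 0.73
top holdfast [ 0.6596 -0.2484  0.012 ] 0.84
top glue [0.653  0.4648 0.    ] 0.76
cam in tool [ 0.08338861 -0.00136522 -0.12490936] [[ 0.    1.   -0.  ]
 [-0.95  0.   -0.33]
 [-0.33  0.    0.95]] [[303.97084707   0.         327.40180658]
 [  0.         303.97084707 197.77969486]
 [  0.           0.           1.        ]]
tool y [ 4.00194005e-01  9.16430444e-01 -6.46083256e-06]Traceback (most recent call last):
  File "<stdin>", line 11, in <module>
  File "h.py", line 10, in down
    return R.from_matrix(np.array([[np.sin(yaw),np.cos(yaw),0],[-np.cos(yaw),np.sin(yaw),0],[0,0,-1.]])).as_quat()
           ~~~~~~~~~~~~~^^^^^^^^^^^^^^^^^^^^^^^^^^^^^^^^^^^^^^^^^^^^^^^^^^^^^^^^^^^^^^^^^^^^^^^^^^^^^^^^
  File "scipy/spatial/transform/_rotation.pyx", line 1143, in scipy.spatial.transform._rotation.Rotation.from_matrix
ValueError: Non-positive determinant (left-handed or null coordinate frame) in rotation matrix 0: [[ 0.  1.  0.]
 [-1.  0.  0.]
 [ 0.  0. -1.]].
```

```bash
sed -i 's/\[\[np.sin(yaw),np.cos(yaw),0\],\[-np.cos(yaw),np.sin(yaw),0\]/[[-np.sin(yaw),np.cos(yaw),0],[np.cos(yaw),np.sin(yaw),0]/' h.py
python3 - <<'E'
from h import *
Y=np.arctan2(.145,.989)
for p in [(.655,-.184),(.609,.06),(.47,.235),(.472,-.282)]:
  for yaw in [Y,Y+np.pi]:
   for z in (.25,.08):
    q=inverse_kinematics([*p,z],down(yaw)); print(p,round(yaw,2),z,None if q is None else np.round(q,2))
E
```

```text
(0.655, -0.184) 0.15 0.25 [-0.43  0.6   0.93  1.55 -0.49  1.25  0.72]
(0.655, -0.184) 0.15 0.08 [-0.32  0.75  0.76  1.66 -0.6   0.98  0.79]
(0.655, -0.184) 3.29 0.25 [-0.6   0.88  1.37  1.56 -0.87  1.43 -2.17]
(0.655, -0.184) 3.29 0.08 [-0.59  1.19  1.36  1.67 -1.2   1.34 -2.  ]
(0.609, 0.06) 0.15 0.25 [-0.67  0.36  0.63  1.72 -0.23  1.14  0.17]
(0.609, 0.06) 0.15 0.08 [-0.62  0.58  0.58  1.83 -0.41  0.85  0.3 ]
(0.609, 0.06) 3.29 0.25 [-1.1   0.73  1.38  1.73 -0.74  1.32 -2.56]
(0.609, 0.06) 3.29 0.08 [-1.06  1.11  1.36  1.85 -1.16  1.26 -2.32]
(0.47, 0.235) 0.15 0.25 [-0.93  0.15  0.42  1.91 -0.07  1.09 -0.33]
(0.47, 0.235) 0.15 0.08 [-0.89  0.4   0.41  2.04 -0.23  0.75 -0.2 ]
(0.47, 0.235) 3.29 0.25 [-0.58  0.15  0.04  1.9  -0.01  1.1   2.75]
(0.47, 0.235) 3.29 0.08 [-0.46  0.38 -0.09  2.02  0.05  0.75  2.7 ]
(0.472, -0.282) 0.15 0.25 [-0.33  0.27  0.93  1.87 -0.24  1.11  0.83]
(0.472, -0.282) 0.15 0.08 [-0.14  0.52  0.73  1.99 -0.47  0.81  1.01]
(0.472, -0.282) 3.29 0.25 [-0.6   0.54  1.39  1.88 -0.57  1.21 -2.01]
(0.472, -0.282) 3.29 0.08 [-0.51  1.02  1.37  2.   -1.12  1.18 -1.65]
```

```bash
python3 - <<'E'
from h import *
Y=np.arctan2(.145,.989)
S=[("saw",.469,.235),("saw",.460,.077),("saw",.450,-.094),("saw",.471,-.282)]
M=[("mark",.6465,-.189),("mark",.634,-.108),("mark",.622,-.026),("mark",.610,.061)]
move_gripper(.035)
ims=[]
for i,(k,x,y) in enumerate(S+M):
    z0=.012 if k=="mark" else 0
    move_ptp([x,y,z0+.22],down(Y)); pause(.15)
    P=camera_params("wrist"); im=read_camera("wrist")[:,:,::-1].copy()
    for d in tip_of("wrist","saw_26" if k=="saw" else "mark_a")[:5]:
        p=pos(d["at"],z0,P)
        if np.hypot(p[0]-x,p[1]-y)<.06: print(i,k,p.round(4),round(d["confidence"],2),np.round(d["at"]))
        cv2.circle(im,tuple(np.int32(np.round(d["at"]))),3,(0,255,0),-1)
    if k=="mark": print([pos(d["at"],.012,P).round(4) for d in tip_of("wrist","holdfast")])
    np.savez(f"pics/w{i}.npz",im=im,K=P["K"],T=P["camera_from_world"])
    ims.append(cv2.resize(im,(400,250)))
cv2.imwrite("pics/m1.png",np.vstack([np.hstack(ims[0:2]),np.hstack(ims[2:4])]))
cv2.imwrite("pics/m2.png",np.vstack([np.hstack(ims[4:6]),np.hstack(ims[6:8])]))
print(read_time_s())
E
```

```text
0 saw [0.4728 0.2278 0.    ] 0.71 [330. 177.]
1 saw [0.4561 0.0738 0.    ] 0.78 [323. 172.]
2 saw [ 0.4554 -0.0903  0.    ] 0.59 [332. 168.]
3 saw [ 0.4674 -0.2812  0.    ] 0.78 [324. 170.]
4 mark [ 0.6473 -0.1877  0.012 ] 0.87 [331. 165.]
[array([ 0.6582, -0.2457,  0.012 ]), array([ 0.6471, -0.1879,  0.012 ])]
5 mark [ 0.6406 -0.1092  0.012 ] 0.86 [334. 168.]
[array([ 0.6594, -0.2442,  0.012 ])]
6 mark [ 0.6273 -0.0226  0.012 ] 0.76 [333. 164.]
[array([ 0.6533, -0.2494,  0.012 ])]
7 mark [0.6157 0.0601 0.012 ] 0.71 [332. 168.]
[]
9.875
```

View pics/m1.png

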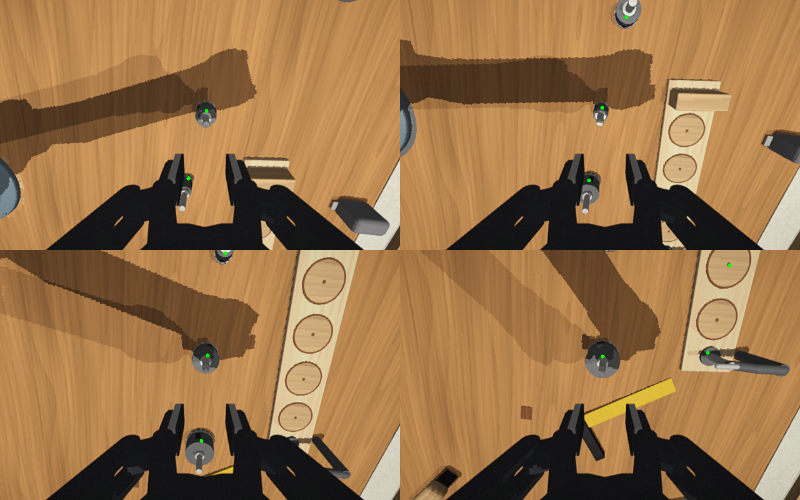

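View pics/m2.png

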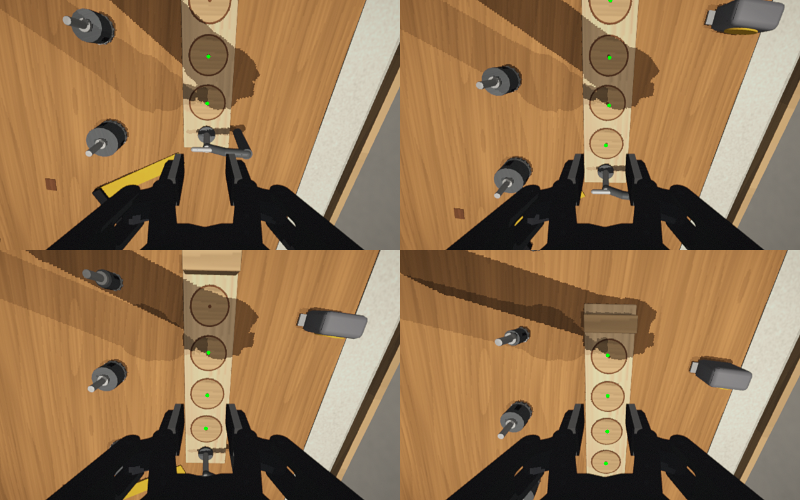

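The green points sit on the saw bases and mark centres. The holdfast is at the -y end, and the saw order along y matches the top view. I'll refine with the mark dots and a model overlay.

```bash
cat > r.py <<'E'
from h import *
from scipy.optimize import least_squares
obs=[]
def row(p): 
    u=np.array([-np.sin(p[2]),np.cos(p[2])]); return [np.r_[p[:2]+u*.082*k,.012] for k in range(4)]
p=np.array([.6473,-.1877,.13])
V=[np.load(f"pics/w{i}.npz") for i in range(8)]
for it in range(2):
    obs=[]
    for v in V[4:]:
        P=dict(K=v["K"],camera_from_world=v["T"]); g=cv2.GaussianBlur(v["im"][:,:,2],(0,0),.7).astype(float)
        # red channel; green overlay pixels are red=0: overlay discs radius 3 mark tip_of, skip -> see below
        for k,m in enumerate(row(p)):
            q=proj(m,P)
            if 15<q[0]<625 and 15<q[1]<230: obs.append((P,k,q))
    break
if __name__=="__main__": print(len(obs))
E
python3 - <<'E'
from h import *
read_camera("wrist")
V=[np.load(f"pics/w{i}.npz") for i in range(8)]
est=[(.4728,.2278),(.4561,.0738),(.4554,-.0903),(.4674,-.2812)];D=[.036,.026,.046,.058]
out=[]
for v,e,d in zip(V,est,D):
    P=dict(K=v["K"],camera_from_world=v["T"]); q=np.int32(proj([*e,.04],P)); x0,y0=q-[33,31]; F=6
    im=cv2.resize(v["im"][y0:y0+50,x0:x0+66],None,fx=F,fy=F,interpolation=cv2.INTER_CUBIC)
    for z,r,c in [(0,d/2,(0,0,255)),(.042,d/2,(255,255,0)),(.084,.0055,(255,0,255))]:
        a=np.linspace(0,2*np.pi,40); pts=[(proj([e[0]+r*np.cos(t),e[1]+r*np.sin(t),z],P)-[x0,y0]+.5)*F for t in a]
        cv2.polylines(im,[np.int32(pts)],True,c,1)
    out.append(im)
cv2.imwrite("pics/m3.png",np.vstack([np.hstack(out[:2]),np.hstack(out[2:])]))
E
rm r.py
```

```text
(no output)
```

View pics/m3.png

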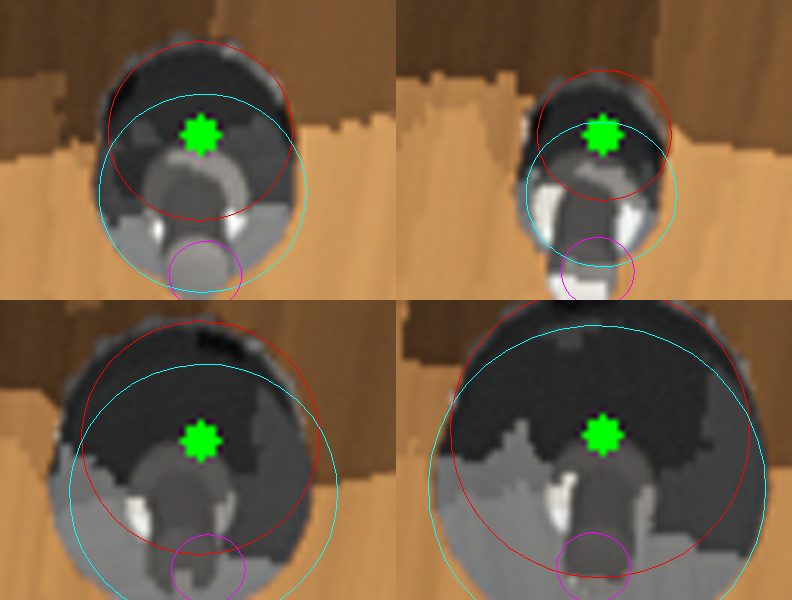

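```bash
python3 - <<'E'
from h import *
V=[np.load(f"pics/w{i}.npz") for i in range(8)]
est=[(.4716,.227),(.4537,.0745),(.4513,-.0905),(.4684,-.2812)];D=[.036,.026,.046,.058]
c=np.array([.6327,-.0649]);u=np.array([-.130,.9915])
def circ(im,P,e,z,r,col,o,F,n=60):
    pts=[(proj([e[0]+r*np.cos(t),e[1]+r*np.sin(t),z],P)-o+.5)*F for t in np.linspace(0,2*np.pi,n)]
    cv2.polylines(im,[np.int32(pts)],True,col,1)
out=[]
for v,e,d in zip(V,est,D):
    P=dict(K=v["K"],camera_from_world=v["T"]); q=np.int32(proj([*e,.04],P)); o=q-[33,28]; x0,y0=o; F=6
    im=cv2.resize(v["im"][y0:y0+50,x0:x0+66],None,fx=F,fy=F,interpolation=cv2.INTER_CUBIC)
    for z,r,col in [(0,d/2,(0,0,255)),(.042,d/2,(255,255,0)),(.084,.0055,(255,0,255))]: circ(im,P,e,z,r,col,o,F)
    out.append(im)
cv2.imwrite("pics/m4.png",np.vstack([np.hstack(out[:2]),np.hstack(out[2:])]))
out=[]
for v in V[5:7]:
    P=dict(K=v["K"],camera_from_world=v["T"]);o=np.array([270,0]);F=3
    im=cv2.resize(v["im"][:200 if 0 else 195,270:400],None,fx=F,fy=F,interpolation=cv2.INTER_CUBIC) if 0 else cv2.resize(v["im"][40:240,270:400],None,fx=F,fy=F,interpolation=cv2.INTER_CUBIC)
    o=np.array([270,40])
    for k in range(4):
        e=c+u*.082*(k-1.5); circ(im,P,e,.012,.034,(255,0,0),o,F); circ(im,P,e,.012,.002,(255,0,255),o,F,10)
    out.append(im)
cv2.imwrite("pics/m5.png",np.hstack(out))
E
```

```text
(no output)
```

View pics/m4.png

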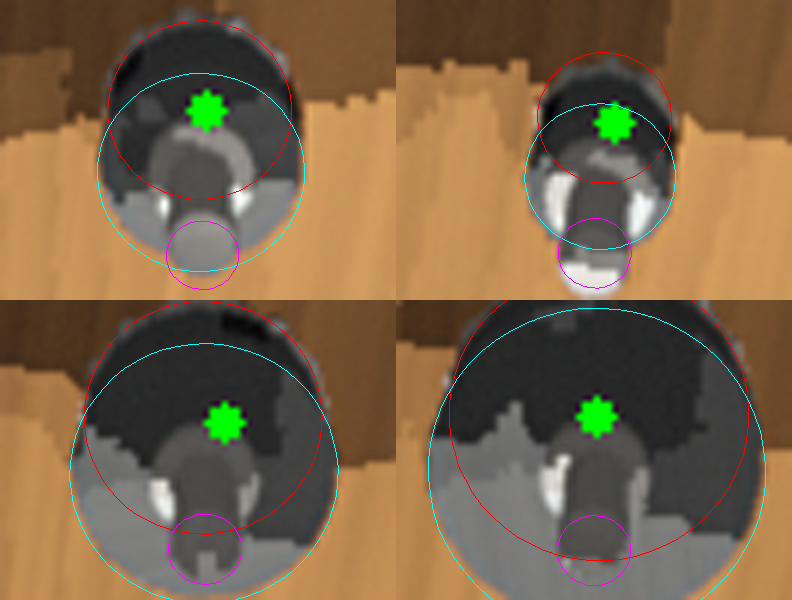

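View pics/m5.png

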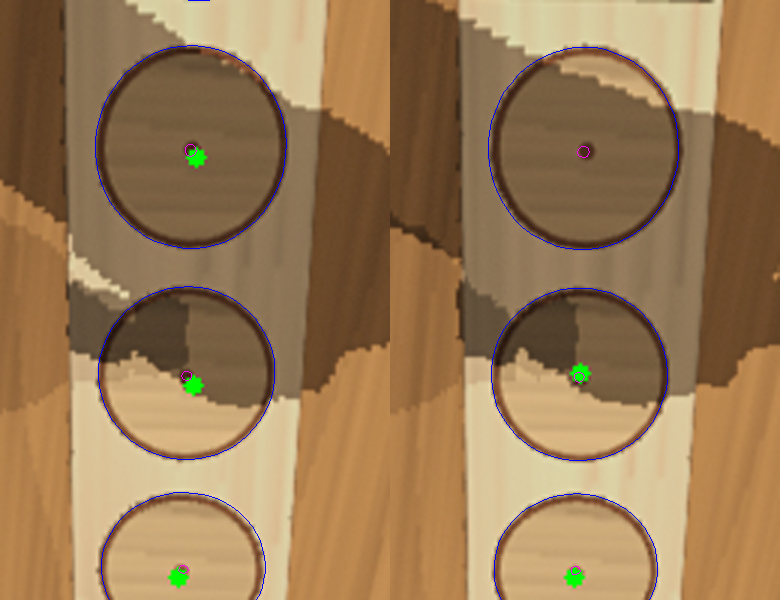

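```bash
cat >> h.py <<'E'
Y=.130; H=.071
c0=np.array([.6330,-.0649]);u=np.array([-np.sin(Y),np.cos(Y)])
marks=[c0+u*.082*(k-1.5) for k in range(4)]
saws={58:(.469,-.282),46:(.4513,-.0907),36:(.4716,.226),26:(.4533,.0762)}
def transfer(s,t):
    q=down(Y); move_gripper(.035)
    move_ptp([*s,.15],q); movel([*s,H],q,.1)
    move_gripper(0,60); print("gap",read_finger_gap())
    movel([*s,.215],q,.15); f=read_ft_force(); print("F",np.round(f,1),read_finger_gap())
    move_ptp([*t,.215],q); movel([*t,.10],q,.15); movel([*t,.012+H+.001],q,.04)
    print("F",np.round(read_ft_force(),1)); move_gripper(.035); movel([*t,.20],q,.15)
    print("t",read_time_s())
E
python3 - <<'E'
from h import *
transfer(saws[58],marks[0])
transfer(saws[46],marks[1])
cv2.imwrite("pics/t1.png",cv2.resize(read_camera("wrist")[:,:,::-1],None,fx=1.2,fy=1.2))
E
```

```text
gap 0.009529442337664614
F [ 0.5 -0.9 -2.7] 0.009183482409009243
F [ 0.4 -0.4 -1.9]
t 17.5417
gap 0.009329588824030479
F [-0.8 -0.4 -1.9] 0.009327476483285264
F [-0.4  0.8 -0. ]
t 24.5917
```

View pics/t1.png

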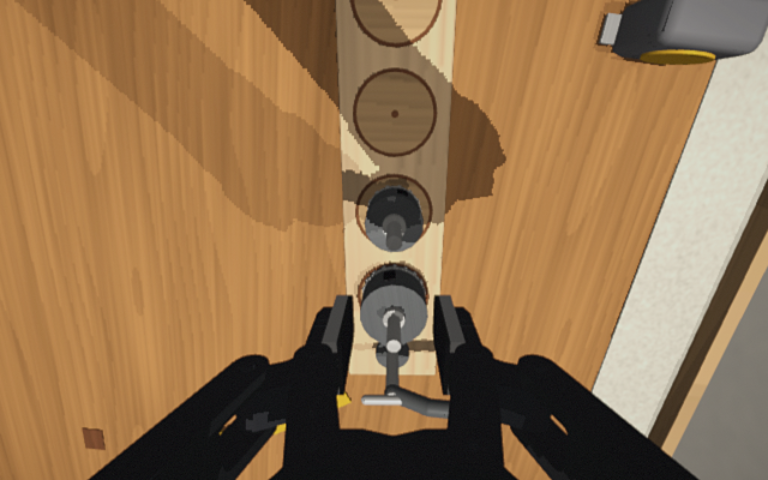

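Both saws stand on their marks: 46 at about (394,215) and 58 at (394,305), next to the holdfast. I'll carry on with the other two, then check.

```bash
python3 - <<'E'
from h import *
transfer(saws[36],marks[2])
transfer(saws[26],marks[3])
D=[.058,.046,.036,.026]; out=[]
for k in (3,2,1,0):
    m=marks[k]; move_ptp([*m,.232],down(Y)); pause(.2); P=camera_params("wrist"); v=read_camera("wrist")[:,:,::-1]
    o=np.int32(proj([*m,.045],P))-[33,27]; F=6
    im=cv2.resize(v[o[1]:o[1]+50,o[0]:o[0]+66],None,fx=F,fy=F,interpolation=cv2.INTER_CUBIC)
    for z,r,col in [(0,.034,(255,0,0)),(0,D[k]/2,(0,0,255)),(.042,D[k]/2,(255,255,0)),(.084,.0055,(255,0,255))]:
        pts=[(proj([m[0]+r*np.cos(t),m[1]+r*np.sin(t),z+.012],P)-o+.5)*F for t in np.linspace(0,6.283,60)]
        cv2.polylines(im,[np.int32(pts)],True,col,1)
    out.append(im)
cv2.imwrite("pics/t2.png",np.vstack([np.hstack(out[:2]),np.hstack(out[2:])]))
print(read_time_s())
E
```

```text
gap 0.009270059955040068
F [-0.4  1.3 -1.9] 0.009065852232159704
F [0.1 0.8 0.3]
t 32.55
gap 0.009110566849660311
F [-0.4 -0.4 -1.9] 0.00932724760260477
F [-0.7 -0.1 -0.1]
t 39.5917
42.125
```

View pics/t2.png

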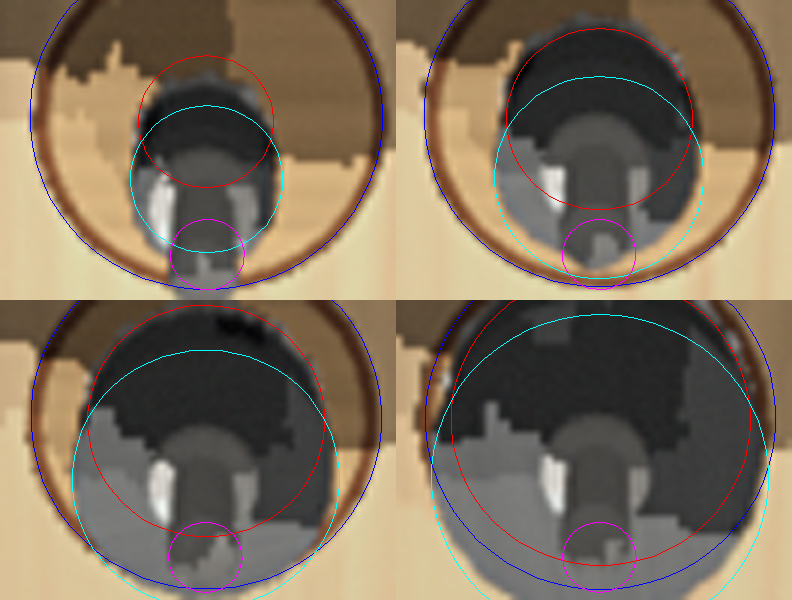

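All four saws stand on their marks. The 26 is about 2 mm off towards +y and the 36 about 2 mm towards -y. There's plenty of time, so I'll nudge both.

```bash
python3 - <<'E'
from h import *
D=[.058,.046,.036,.026]; out=[]; q=down(Y)
for k,s in ((2,.002),(3,-.0018)):
    m=marks[k]; t=m+u*s
    move_ptp([*m,.17],q); movel([*m,.084],q,.1); move_gripper(0,60); movel([*m,.089],q,.05); movel([*t,.089],q,.03); movel([*t,.084],q,.03)
    move_gripper(.035); movel([*t,.18],q,.15)
for k in (3,2):
    m=marks[k]; move_ptp([*m,.232],q); pause(.2); P=camera_params("wrist"); v=read_camera("wrist")[:,:,::-1]
    o=np.int32(proj([*m,.045],P))-[33,27]; F=6
    im=cv2.resize(v[o[1]:o[1]+55,o[0]:o[0]+66],None,fx=F,fy=F,interpolation=cv2.INTER_CUBIC)
    for z,r,col in [(0,.034,(255,0,0)),(0,D[k]/2,(0,0,255)),(.042,D[k]/2,(255,255,0)),(.084,.0055,(255,0,255))]:
        pts=[(proj([m[0]+r*np.cos(t),m[1]+r*np.sin(t),z+.012],P)-o+.5)*F for t in np.linspace(0,6.283,60)]
        cv2.polylines(im,[np.int32(pts)],True,col,1)
    out.append(im)
cv2.imwrite("pics/t3.png",np.hstack(out))
move_ptp([.45,.25,.3],q); pause(.3)
im=read_camera("top")[:,:,::-1]; cv2.imwrite("pics/t4.png",cv2.resize(im[110:280,140:500],None,fx=2.2,fy=2.2))
P=camera_params("top")
for d in tip_of("top","glue")[:1]: print(pos(d["at"],0,P))
print(read_time_s())
E
```

```text
[0.66474276 0.46175384 0.        ]
52.8583
```

View pics/t3.png

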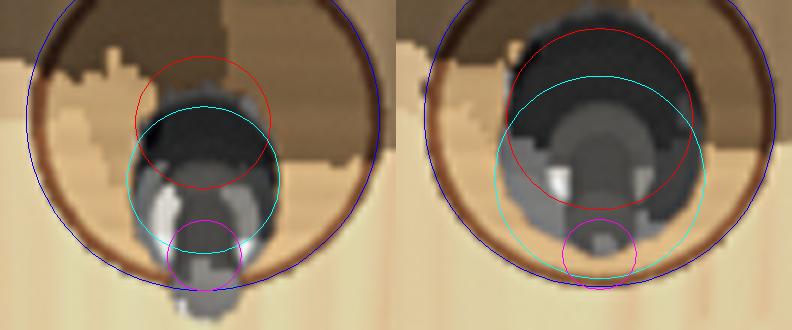

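View pics/t4.png

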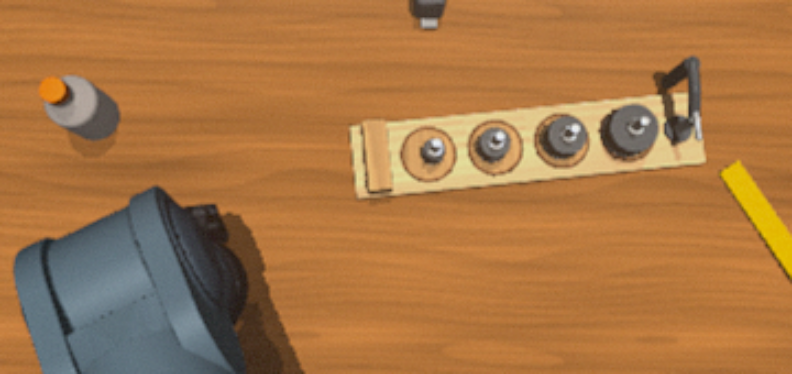

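The nudge went the wrong way, because image-down is towards -y. The 26 is now about 4 mm towards -y and the 36 about 4 mm towards +y. I'll correct both with the right sign.

```bash
python3 - <<'E'
from h import *
D=[.058,.046,.036,.026]; out=[]; q=down(Y)
for k,s0,s in ((3,-.0018,.0041),(2,.002,-.0042)):
    a=marks[k]+u*s0; t=a+u*s
    move_ptp([*a,.17],q); movel([*a,.084],q,.1); move_gripper(0,60); movel([*a,.089],q,.05); movel([*t,.089],q,.03); movel([*t,.084],q,.03)
    move_gripper(.035); movel([*t,.18],q,.15)
for k in (3,2,1,0):
    m=marks[k]; move_ptp([*m,.232],q); pause(.2); P=camera_params("wrist"); v=read_camera("wrist")[:,:,::-1]
    o=np.int32(proj([*m,.045],P))-[33,27]; F=6
    if k==0:o[1]-=4
    im=cv2.resize(v[o[1]:o[1]+50,o[0]:o[0]+66],None,fx=F,fy=F,interpolation=cv2.INTER_CUBIC)
    for z,r,col in [(0,.034,(255,0,0)),(0,D[k]/2,(0,0,255)),(.042,D[k]/2,(255,255,0)),(.084,.0055,(255,0,255))]:
        pts=[(proj([m[0]+r*np.cos(t),m[1]+r*np.sin(t),z+.012],P)-o+.5)*F for t in np.linspace(0,6.283,60)]
        cv2.polylines(im,[np.int32(pts)],True,col,1)
    out.append(im)
cv2.imwrite("pics/t5.png",np.vstack([np.hstack(out[:2]),np.hstack(out[2:])]))
print(read_time_s())
E
```

```text
63.8917
```

View pics/t5.png

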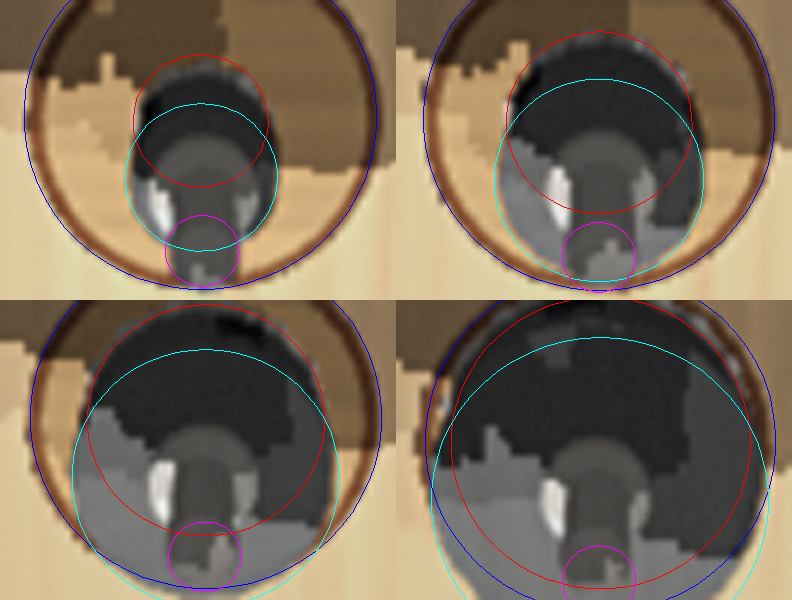

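All four saws now fit the model centred on their marks to about 1 mm. I'll retreat and hand in.

```bash
python3 - <<'E'
from h import *
movel([*marks[0],.27],down(Y)); move_ptp([.45,.2,.3],down(Y)); pause(.5)
im=read_camera("scene"); P=camera_params("scene")
print([pos(d["at"],.012,P).round(3) for d in tip_of("scene","saw_26")],[pos(d["at"],0,P).round(3) for d in tip_of("scene","glue")][:1],read_time_s())
print(np.round(marks,3)); sign_off()
E
```

```text
[array([ 0.649, -0.193,  0.012]), array([ 0.634, -0.102,  0.012]), array([ 0.627, -0.011,  0.012]), array([0.621, 0.057, 0.012])] [array([0.658, 0.462, 0.   ])] 66.5417
[[ 0.649 -0.187]
 [ 0.638 -0.106]
 [ 0.628 -0.024]
 [ 0.617  0.057]]
the job is handed in; nothing more can be done
```

The four hole saws stand teeth down on their marks, released, in the order 58, 46, 36, 26 starting from the holdfast. I handed the job in at 66.5 s, with the arm clear of everything.

- **A mistake, since mended:** I first shifted the 26 and 36 saws the wrong way, from about 2 mm off centre to about 4 mm. I regripped both and moved them back.
- **Centring:** the last close wrist views show all four about 1 mm from their mark centres.
- **A check that disagreed:** the coarse scene-camera network agreed on the order and count of four. It put the 36 saw 13 mm along the row from its mark and the others 4–6 mm off. It showed errors of several mm on the saws before I moved anything, so I trusted the close views.
- **Glue bottle:** it is still standing where it was; its measured position agreed before and after to within that camera's scatter.

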